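# Brush broken test coupons out of the vise and clip the brush back on its rail

### The arm

A 7-joint arm with a two-finger parallel gripper is mounted at the origin on a cart in front of the work surface, level with it; the furniture and walls round the work are solid. World frame = base frame: x ahead of the robot, y to its left, z up, the work surface at z = 0. Lengths are in m, angles in rad, forces in N, time in s.
With the tool pointing down it reaches from about 0.4 to 0.85 m from the base axis. Payload 10.4 kg.
Tool frame: the origin (TCP) lies between the finger pads; the fingertips stand 22 mm ahead of it and the grasp point (between the pads) lies 3 mm ahead of it; z points along the fingers, y is the line along which they close (so a half turn about z gives the same grasp; the last joint's range is limited). The gripper opens to 85 mm and grips with 20 to 120 N. Pads are 22 mm wide; open, the fingers measure 114 mm over their backs; the gripper's body (76 mm by 85 mm) begins 54 mm behind the grasp point. The pads swing forward as they close: fully open they stand 13 mm farther back than shut.
Start: joints at [-1.164, 0.332, -0.065, 1.46, 0.022, 1.35, -0.088], TCP at [0.26, 0.568, 0.214] pointing down, gripper open.
Joint ranges: [-2.6, 2.6], [-0.5, 2.12], [-1.47, 1.34], [0.16, 2.42], [-1.27, 4.41], [0.06, 2.06], [-2.6, 2.6]. Speed limits (rad/s): [2.22, 2.22, 2.79, 2.79, 3.14, 3.14, 3.14].

### API

Orientations are given as a unit quaternion [x, y, z, w].
In Python, from workcell import manip, camera, ticket, boxes_of, outline_of gives the robot as it stands.
- The arm moves only by the tool carry_out, never from a script. Its argument "deltas" is a list of rows, each a list of 5 numbers: the shift along the tool's x, y, z as a fraction of full scale, then the turn about the tool's z as a fraction of full scale, then the opening, from -1 (shut) to 1 (fully open), so that 0 is half open. In form: [[tx, ty, tz, spin, gripper], ...]. A call has 1 to 20 rows; each row is the pose to reach, as a shift and turn from the pose commanded when the call began, along the tool's axes at that moment; what a row does not reach only later rows make up. Full scale, the value 1, is 150 mm for a shift and 30 degrees for a turn. A row lasts 1/8 s, in which the tool goes at most 62.5 mm and 10.7 degrees, less where a joint would pass 70% of its speed; a pose out of reach is approached as far as the arm can. A call with a number of a shift or a turn outside -1 to 1 is refused whole. A call with a gripper value outside its range is refused whole. The fingers move at their own pace and stop on an object; "force" is the grip in N (left out, the last holds). Time passes only in rows, so rows that repeat a pose let the fingers close. It gives the time, the measured TCP pose, the force, the opening and the grip force at its end, in the units of the state.
- manip.get_obs(): the state, without advancing time (a new reading comes with each control period).
- camera(name): name is "scene" or "side" or "wrist"; returns a dict with "img" (400x640x3 uint8, red, green, blue), "depth" (400x640 float32, m along the optical axis (not along the pixel's ray), 0 where there is no reading), "vertical_fov" (degrees; the focal length in pixels is half the picture's height over the tangent of half this angle, whatever the lens; pixels are square), "cx", "cy" (the principal point, pixels), "R" (3x3) and "t" (3): a world point X has camera coordinates R X + t. Camera axes: x right, y down, z forward; pixel columns grow to the right and rows downward; lengths in m; the calibration is good to about 2 mm. A picture is of the moment at which its call begins.
- ticket.hand_in(): hands the job in; it is judged then, once.
Trained networks look in a picture, given as the dict that the camera call returned (one of the last four; its "shot" number tells which), for a name from the list of things; names that differ only in an ending like _2 or _b are one class to them, and where a whole thing is asked for, a point or a joint stands for the part that bears it (a point fixed in the world has none). Each returns a list of dicts, best first, with "conf" (0 to 1); they miss things now and then, are a little off and sometimes report something else, mostly with a low value. They report only what shows in the picture. A call takes as long as a camera call. They do not tell look-alikes from the thing itself.
- boxes_of(query, picture): "position" ([x, y, z] in m, in world coordinates, good to about 4 mm: the middle of the surface that is visible of it).
- outline_of(query, picture): "region" (400x640 bool, what is visible of it).
The state is a dict: "clock": time; "joint_pos": joint angles; "joint_velocities": joint speeds; "tau": joint torques, N m; "position": TCP position; "ee_rot": TCP orientation; "ft_force": force on the tool from outside, world axes, zero at the start; "torque": the same for the moment, N m; "grip_width": opening from 0.0 (shut) to 1.0 (fully open); "grasp_force": force on a finger pad.
Only numpy, scipy, OpenCV 4.12 (cv2) and the standard library are available. Lean on these libraries where they do the work, as an engineer would, in place of code of your own. Each camera call takes 0.05 s, during which the arm holds its last target. There are 200 camera calls.

### The job

Brush the three broken coupon halves off the bed of the vise into the scrap tray that stands at one end of the jaws; their broken edges are sharp, so move them only with the bench brush, never with the gripper. Then snap the brush by its neck into the wide empty spring clip of the tool rail, so that it hangs upright there, clear of the table. Do not disturb the box of good coupons, the beaker, the vial or the lidded dish.

Things in the scene. Friction and masses are not known exactly. Their poses are not given: they have to be found in the camera images.
- brush: Upright bench brush, 156 mm high, 0.2 to 0.33 kg, standing on its dark bristles on the table. Origin: centre of the bristle tips, z up the handle. Head 34 mm along its x and 64 mm along its y: bristles z 0 to 30 mm, wooden block z 30 to 48 mm. The bristles are three packs that yield upward by up to 8 mm each on springs (1.2 N to 3.6 N); sideways they are stiff.
- brush_grip (a point): Middle of the brush's wooden grip, 121 mm above the bristle tips. The grip is 20 mm along the brush's x and 24 mm along its y, z 90 to 156 mm; its underside is a shoulder round the neck.
- brush_neck (a point): Point on the axis of the brush's round bare steel neck, 70 mm above the bristle tips. Neck: 16 mm diameter, z 48 to 90 mm, between head and grip.
- vise: Grey machine vise, fixed to the table. Origin on the table under the bed; x points from the screw to the fixed jaw, y along the jaws. Both jaws are 150 mm wide (y -75 to +75 mm) and reach z 84 mm. Fixed jaw face at x +65 mm, back at +110 mm; moving jaw face at x -55 mm minus joint vise_jaw; behind it the screw with a cross bar, out to x -220 mm and z 90 mm.
- bed_center (a point): Middle of the flat bed between the jaws, straight above the vise's origin, 44 mm above the table. The bed is 150 mm long along the vise's y and open at both ends.
- vise_jaw (a joint): How far the moving jaw stands open beyond a gap of 120 mm, 0 to 0.022 m (gap = 120 mm + this). Very stiff: it stays where it is.
- scrap_0: Broken half of a flat aluminium tensile coupon, 64 x 30 x 9 mm, 50 g: wide tab (30 mm) with a dark pin hole at its -x end, narrow (16 mm) broken end at +x. Origin: centre of its underside. Lies flat on the vise bed.
- scrap_1: The same, 60 mm long.
- scrap_2: The same, 62 mm long.
- scrap_tray: Loose open steel tray, 0.9 kg, 170 mm along its x, 110 mm along its y, 34 mm high, walls and floor 3 mm. Origin: centre of its underside. It stands on the table against one end of the vise bed, on the vise's +y or -y side, across the whole gap (its middle 134 to 142 mm from the vise's origin); its rim is 10 mm lower than the bed.
- clip_rail: Aluminium bar, 236 mm long, 115 mm high, on two feet fixed to the table, with a row of three spring clips open to its -x. Origin on the table under the middle of the bar's front face; y along the bar. Tweezers (y +12 mm) and a marker pen (y +78 mm) stand in the narrow clips, tops at 156 mm; the wide clip at y -60 mm is empty. Between the feet it is open below z 87 mm.
- clip_seat (a point): Seat of the neck in the wide clip: 30 mm in front of the bar (rail's -x), 100 mm up. Two prongs (z 93 to 107 mm) reach 53 mm out; the mouth narrows from 32 to 10 mm, 40 mm out, and springs open: moved along the rail's +x at this height a 16 mm neck snaps in with 6 to 12 N, up to a rubber stop. The brush's shoulder rests on the prongs or stays a little above them.
- coupon_box: Open black box of good coupons, 47 x 75 x 28 mm, standing on the table near the other end of the vise bed. Origin: centre of its underside. Bystander.
- vial: Capped glass vial, 21 mm diameter, 44 mm high, standing between the vise and the rail. Bystander.
- beaker: Open steel beaker, 85 mm diameter, 108 mm high, standing beyond the brush. Origin: centre of its underside. Bystander.
- dish: Lidded clear dish, 56 mm diameter, 12 mm high, on the table in front of the rail. Bystander.
Mind the look-alikes: they are no part of the job. What is shaped like the scrap_2 but blue or green is not meant.

How it is judged:
By the outcome, as a careful person would: the job done as asked, in the order asked, and still so for the second after the job is handed in, with the robot touching nothing.
It also fails if it takes over 61 s, if anything falls off the work surface, if the arm or the gripper's body presses on something with over 40 N, if the wrist force passes 120 N, or if a joint passes its speed limit or range.

## Working session

There is one attempt and no reset: what is moved stays moved. The work goes in short steps, Python scripts to look and compute and a tool call to move; the robot and the scene stay as the last step left them, time stands still between calls to the robot, and variables do not carry over. Pictures are saved under pics/ and viewed, at most 10 in all, crops included, and the job is handed in when it is done.

Besides the shell and the picture viewer there is one more tool, called after "Request:" as name(argument=value, ...) on one line, values as JSON. carry_out: Moves the arm, as the interface text tells. Its arguments: {"type":"object","properties":{"deltas":{"type":"array","items":{"type":"array","items":{"type":"number"}}},"force":{"type":"number"}},"required":["deltas"]}

```bash
mkdir -p pics
cat > h.py <<'E'
import numpy as np, cv2, pickle
from workcell import manip, camera, ticket, boxes_of, outline_of
def cloud(p):
    d=p["depth"]; f=200/np.tan(np.radians(p["vertical_fov"])/2)
    v,u=np.mgrid[:400,:640]
    c=np.stack([(u-p["cx"])/f*d,(v-p["cy"])/f*d,d],-1)
    return (c-p["t"])@p["R"]
def proj(p,X):
    f=200/np.tan(np.radians(p["vertical_fov"])/2)
    c=np.asarray(X)@p["R"].T+p["t"]; return c[...,:2]/c[...,2:]*f+[p["cx"],p["cy"]]
def save(n,im): cv2.imwrite("pics/"+n,im[...,::-1])
E
python3 - <<'E'
from h import *
ps={}
for n in("scene","side","wrist"):
    p=camera(n); ps[n]=p
    for q in ["brush","brush_grip","vise","bed_center","scrap_0","scrap_tray","clip_rail","coupon_box","vial","beaker","dish"]:
        try:
            for b in boxes_of(q,p)[:6]: print(n,q,round(b["conf"],2),np.round(b["position"],3),np.round(proj(p,b["position"])))
        except Exception as e: print(n,q,e)
pickle.dump(ps,open("ps.pkl","wb"))
for n in ps: save(n+"0.png",ps[n]["img"]); print(n,(-ps[n]["R"].T@ps[n]["t"]).round(2))
print(manip.get_obs())
E
```

```text
scene brush 0.81 [ 0.485 -0.348  0.049] [393. 158.]
scene brush_grip 0.8 [ 0.483 -0.346  0.055] [394. 157.]
scene brush_grip 0.33 [ 0.646 -0.339  0.07 ] [347. 138.]
scene vise 0.73 [ 0.53  -0.026  0.05 ] [331. 220.]
scene vise 0.7 [ 0.466 -0.047  0.075] [355. 218.]
scene bed_center 0.62 [ 0.528 -0.028  0.053] [332. 220.]
scene scrap_0 0.71 [ 0.553 -0.001  0.051] [319. 223.]
scene scrap_0 0.66 [ 0.676 -0.199  0.01 ] [317. 174.]
scene scrap_0 0.6 [ 0.795 -0.032  0.014] [255. 192.]
scene scrap_0 0.57 [ 0.612 -0.071  0.054] [313. 198.]
scene scrap_0 0.45 [0.667 0.219 0.008] [237. 273.]
scene scrap_0 0.43 [ 0.556 -0.071  0.051] [330. 206.]
scene scrap_tray 0.94 [ 0.562  0.087 -0.002] [299. 256.]
scene clip_rail 0.68 [0.417 0.209 0.114] [323. 293.]
scene clip_rail 0.67 [ 0.556 -0.072  0.049] [331. 206.]
scene coupon_box 0.88 [ 0.58  -0.177  0.022] [341. 187.]
scene coupon_box 0.68 [ 0.529 -0.026  0.054] [331. 219.]
scene beaker 0.63 [ 0.643 -0.339  0.068] [348. 139.]
side brush 0.76 [ 0.487 -0.369  0.042] [363. 320.]
side brush_grip 0.89 [ 0.484 -0.366  0.048] [361. 318.]
side brush_grip 0
[... 1021 characters left out ...]
'joint_pos': array([-1.16361084,  0.33218931, -0.06468509,  1.46010013,  0.02159276,
        1.34988936, -0.08852413]), 'joint_velocities': array([ 0.00121719,  0.00072574,  0.00044915, -0.00027731,  0.00137833,
        0.00257237, -0.00158743]), 'tau': array([ 1.45627041e-04, -6.25228071e+01,  4.90548403e-02, -3.91825676e+01,
        1.64528238e-02,  1.92041516e-03, -5.00050135e-05]), 'position': array([0.26042225, 0.56818895, 0.2138441 ]), 'ee_rot': array([2.13260502e-01, 9.76995371e-01, 5.46993356e-05, 3.67678053e-07]), 'ft_force': array([ 0.33720781, -0.29096483, -0.19346423]), 'torque': array([-0.05444392,  0.04176796,  0.05841588]), 'grasp_force': 0.0, 'grip_width': 0.9994452294876869}
```

Run:
```python
from h import *
ps=pickle.load(open("ps.pkl","rb"))
a=ps["scene"]["img"][90:330,160:480]; b=ps["side"]["img"][120:360,160:480]
save("a.png",cv2.resize(a,None,fx=2.5,fy=2.5,interpolation=cv2.INTER_CUBIC)); save("b.png",cv2.resize(b,None,fx=2.5,fy=2.5,interpolation=cv2.INTER_CUBIC))
```

```text
(no output)
```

View pics/a.png

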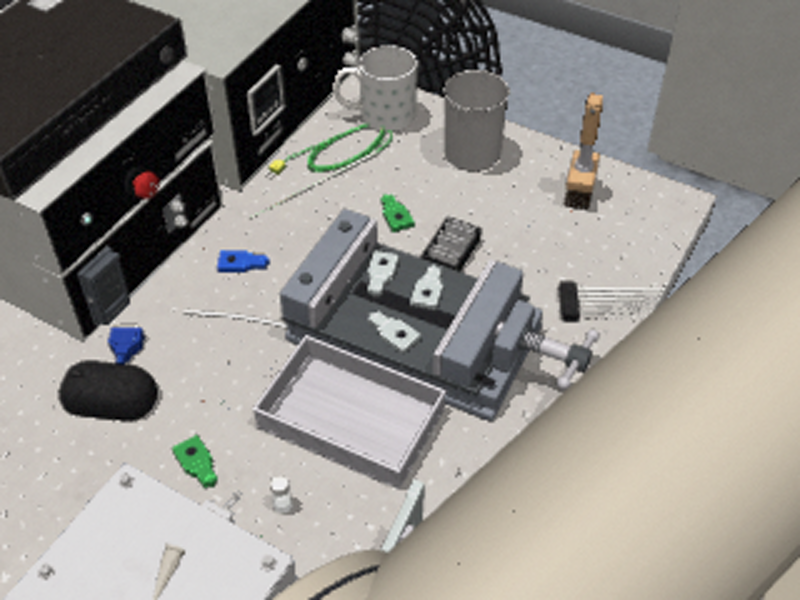

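View pics/b.png

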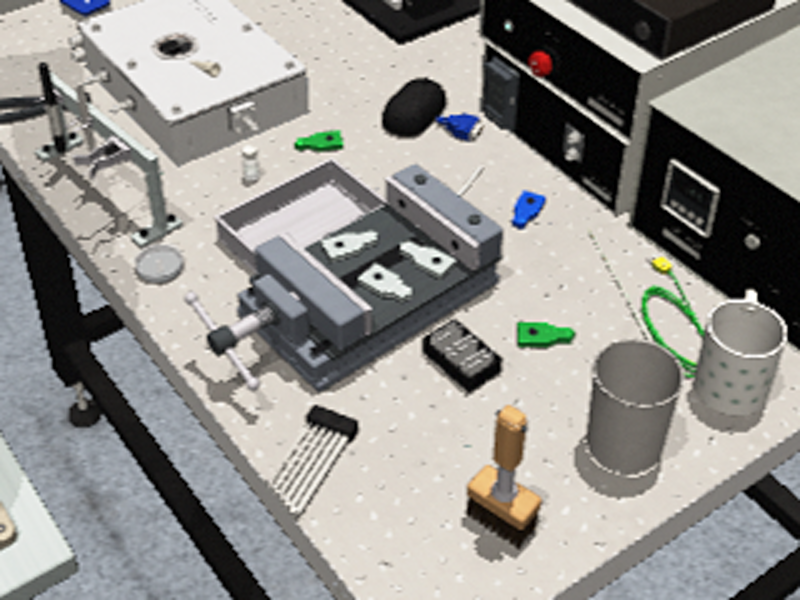

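The real brush is the wooden one at scene crop (585,150) and side crop (505,470). The things it could be confused with are the wire brush at scene (600,300), the mug and the beaker. The three scraps are the white ones on the bed, at scene crop (380,270), (427,285) and (393,330). The blue and green pieces on the table are decoys.

Run:
```python
from h import *
ps=pickle.load(open("ps.pkl","rb"))
P=[];C=[]
for n in ps:
    X=cloud(ps[n]); m=(ps[n]["depth"]>0)&(X[...,2]<0.17)&(X[...,2]>-.02)
    P.append(X[m]);C.append(ps[n]["img"][m])
P=np.concatenate(P);C=np.concatenate(C)
# horizontal: y from .45 to -.45 (left->right); vertical: x from .8 (top) to .2 ; 
s=1/0.00115
o=np.argsort(P[:,2]);P=P[o];C=C[o]
u=((0.45-P[:,1])*s).astype(int);v=((0.80-P[:,0])*s).astype(int)
im=np.zeros((520,783,3),np.uint8)
for du in(0,1):
  for dv in(0,1):
    k=(u+du>=0)&(u+du<783)&(v+dv>=0)&(v+dv<520); im[v[k]+dv,u[k]+du]=C[k]
for g in np.arange(-.4,.45,.1): cv2.line(im,(int((.45-g)*s),0),(int((.45-g)*s),6),(255,0,0),2)
for g in np.arange(.2,.8,.1): cv2.line(im,(0,int((.8-g)*s)),(6,int((.8-g)*s)),(255,0,0),2)
save("top.png",im)
# brush
p=ps["side"];X=cloud(p);
for n in("side","scene"):
    X=cloud(ps[n]);m=(abs(X[...,0]-.485)<.06)&(abs(X[...,1]+.36)<.07)&(ps[n]["depth"]>0)
    for z0,z1 in((.035,.052),(.1,.15),(.15,.165)):
        q=X[m&(X[...,2]>z0)&(X[...,2]<z1)][:,:2].astype(np.float32)
        print(n,z0,len(q),q.mean(0) if len(q) else 0,cv2.minAreaRect(q) if len(q)>4 else 0)
```

```text
side 0.035 340 [ 0.48580444 -0.36594787] ((0.48929134011268616, -0.36254724860191345), (0.03587218374013901, 0.0645487830042839), 14.75768756866455)
side 0.1 194 [ 0.48450124 -0.3666805 ] ((0.48670944571495056, -0.36339300870895386), (0.01811259798705578, 0.030681658536195755), 26.428245544433594)
side 0.15 66 [ 0.48899338 -0.3622605 ] ((0.48887312412261963, -0.36329564452171326), (0.017891936004161835, 0.022719744592905045), 18.169286727905273)
scene 0.035 122 [ 0.48603398 -0.34599787] ((0.4884379804134369, -0.3538222312927246), (0.033720340579748154, 0.06047455966472626), 15.064257621765137)
scene 0.1 92 [ 0.48646966 -0.34831038] ((0.4876640737056732, -0.35146236419677734), (0.01977406069636345, 0.01683810167014599), 15.722171783447266)
scene 0.15 32 [ 0.4886768  -0.35524455] ((0.4886350631713867, -0.35648825764656067), (0.01551023218780756, 0.024730762466788292), 20.92542839050293)
```

View pics/top.png

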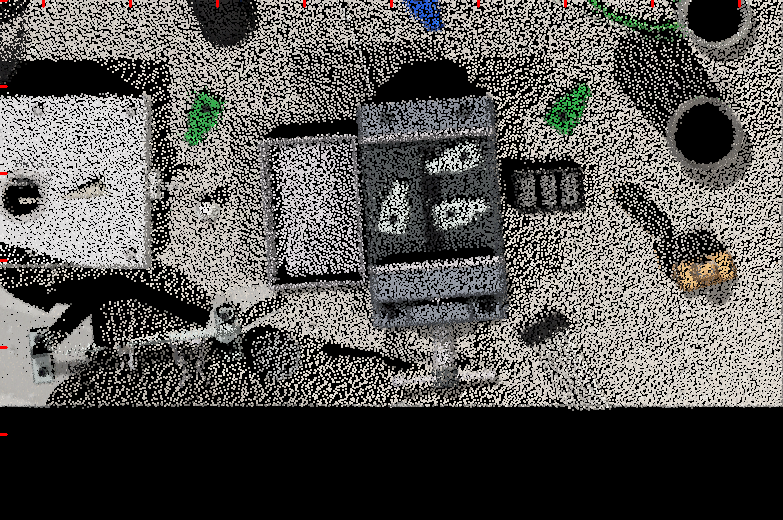

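The top view shows the brush at about (0.489, -0.361) with its x at 15°, the vise at a yaw of about 3.5° with the tray at its +y end, and the rail from pixel (40,350) to (230,320) at a yaw of about 9°. The rail and bed are on the way to the brush, so I'll look at both from the wrist as I go.

```bash
cat > plan.py <<'E'
# plan(start xyz, start yaw of tool y deg, targets [(x,y,z,yaw)], step mm per row)
import numpy as np
def axes(y): # tool y yaw deg -> tool x,y in world
    a=np.radians(y); return np.array([np.cos(a+np.pi/2),np.sin(a+np.pi/2)]),np.array([np.cos(a),np.sin(a)])
def plan(p,yaw,targets,step=55,g=1):
    p=np.array(p,float)
    for t in targets:
        T=np.array(t[:3]);
        while 1:
            ex,ey=axes(yaw);d=T-p;l=np.array([d[:2]@ex,d[:2]@ey,-d[2]]);s=-(t[3]-yaw)
            if np.abs(l).max()<1e-4 and abs(s)<.05: break
            k=min(1,.149/max(np.abs(l).max(),1e-9),29.9/max(abs(s),1e-9)); 
            n=int(np.ceil(max(np.linalg.norm(l*k)*1000/step,abs(s*k)/10)))
            r=np.round(np.append(l*k/.15,s*k/30),3)
            print("end",(p+d*k).round(3),"rows",n,[[*np.round(r*(i+1)/n,3).tolist(),g] for i in range(n)])
            p=p+d*k; yaw=yaw-s*k
E
python3 -c "
from plan import *
plan([.26,.568,.214],65.4,[(.42,.25,.28,50),(.55,0,.31,15),(.489,-.361,.26,15)])"
```

```text
end [0.346 0.397 0.249] rows 4 [[-0.248, -0.199, -0.059, 0.069, 1], [-0.496, -0.398, -0.118, 0.138, 1], [-0.745, -0.597, -0.177, 0.206, 1], [-0.993, -0.796, -0.236, 0.275, 1]]
end [0.42 0.25 0.28] rows 4 [[-0.237, -0.139, -0.051, 0.06, 1], [-0.474, -0.278, -0.102, 0.119, 1], [-0.712, -0.418, -0.153, 0.178, 1], [-0.949, -0.557, -0.204, 0.238, 1]]
end [0.494 0.107 0.297] rows 3 [[-0.331, -0.137, -0.038, 0.223, 1], [-0.662, -0.275, -0.076, 0.445, 1], [-0.993, -0.412, -0.114, 0.668, 1]]
end [0.55 0.   0.31] rows 3 [[-0.267, -0.012, -0.029, 0.166, 1], [-0.535, -0.023, -0.057, 0.333, 1], [-0.802, -0.035, -0.086, 0.499, 1]]
end [ 0.523 -0.162  0.288] rows 4 [[-0.248, -0.114, 0.037, -0.0, 1], [-0.496, -0.228, 0.074, -0.0, 1], [-0.745, -0.341, 0.112, -0.0, 1], [-0.993, -0.455, 0.149, -0.0, 1]]
end [ 0.495 -0.323  0.265] rows 4 [[-0.248, -0.114, 0.037, -0.0, 1], [-0.496, -0.228, 0.074, -0.0, 1], [-0.745, -0.341, 0.112, -0.0, 1], [-0.993, -0.455, 0.149, -0.0, 1]]
end [ 0.489 -0.361  0.26 ] rows 1 [[-0.233, -0.107, 0.035, -0.0, 1]]
```

Request:
carry_out(deltas=[[-0.5,-0.4,-0.12,0.14,1],[-0.99,-0.8,-0.24,0.28,1],[-0.99,-0.8,-0.24,0.28,1],[-0.99,-0.8,-0.24,0.28,1]])

```text
clock: 2.3
position: [0.3487, 0.3935, 0.2514]
ee_rot: [0.288, 0.958, 0.001, 0.001]
ft_force: [-0.7, -0.2, 0.4]
grip_width: 1.0
grasp_force: 0.0
```

Request:
carry_out(deltas=[[-0.5,-0.28,-0.1,0.12,1],[-0.95,-0.56,-0.2,0.24,1],[-0.95,-0.56,-0.2,0.24,1],[-0.95,-0.56,-0.2,0.24,1],[-0.95,-0.56,-0.2,0.24,1]])

```text
clock: 2.92
position: [0.4185, 0.2503, 0.2796]
ee_rot: [0.343, 0.939, 0.0, -0.0]
ft_force: [-0.2, 0.2, 0.0]
grip_width: 1.0
grasp_force: 0.0
```

Run:
```python
from h import *
p=camera("wrist"); pickle.dump(p,open("rail.pkl","wb")); save("rail.png",p["img"])
for q in("clip_rail","dish"):
    print([(round(b["conf"],2),b["position"].round(3) if hasattr(b["position"],"round") else b["position"]) for b in boxes_of(q,p)])
X=cloud(p); m=(X[...,2]>.108)&(X[...,2]<.122)&(p["depth"]>0)
q=X[m][:,:2].astype(np.float32); print(len(q),cv2.minAreaRect(q))
o=manip.get_obs();print(o["clock"],o["position"],o["ee_rot"])
```

```text
[(0.86, [0.4025, 0.2996, 0.1136])]
[(0.91, [0.39, 0.138, 0.0128])]
2399 ((0.6164444088935852, 0.3970785140991211), (0.5442996621131897, 0.2250206172466278), 25.734573364257812)
3.075 [0.41834398 0.25042003 0.27943485] [ 3.42692095e-01  9.39447730e-01 -2.23500152e-04 -2.04574790e-04]
```

View pics/rail.png

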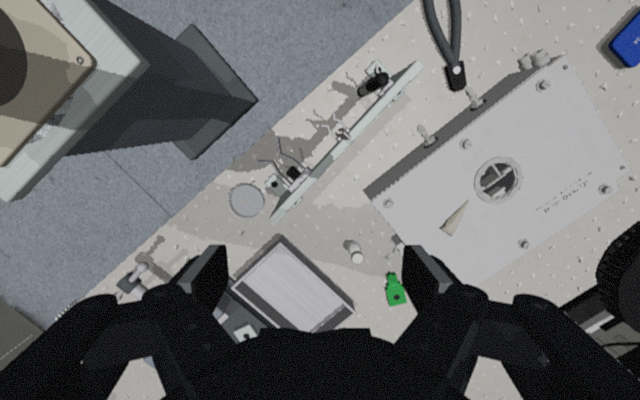

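The rail's bar runs from pixel (272,215) to (420,65). The wide empty clip is at about (292,173), the tweezers at (343,133), the pen at (375,80) and the dish at (247,200). I'll fit the bar, then go on to the vise.

Run:
```python
from h import *
p=pickle.load(open("rail.pkl","rb")); X=cloud(p); v,u=np.mgrid[:400,:640]
m=(X[...,2]>.107)&(X[...,2]<.124)&(p["depth"]>0)&(u>240)&(u<430)&(v>50)&(v<225)
m=cv2.morphologyEx(m.astype(np.uint8),cv2.MORPH_OPEN,np.ones((3,3)))>0
q=X[m]; print(len(q),q[:,2].mean()); r=cv2.minAreaRect(q[:,:2].astype(np.float32)); print(r); print(cv2.boxPoints(r))
# line fit robust
l=cv2.fitLine(q[:,:2].astype(np.float32),cv2.DIST_HUBER,0,.001,.001).ravel(); print(l, np.degrees(np.arctan2(l[1],l[0])))
d=np.array([l[0],l[1]]); d*=np.sign(d[1]); n=np.array([d[1],-d[0]]); 
t=(q[:,:2]-l[2:])@d; w=(q[:,:2]-l[2:])@n
print(np.percentile(t,[0,1,99,100]),np.percentile(w,[0,2,10,50,90,98,100]))
c=l[2:]+d*(np.percentile(t,.5)+np.percentile(t,99.5))/2; print("mid",c,"d",d,"n",n)
# prongs
m=(X[...,2]>.088)&(X[...,2]<.112)&(p["depth"]>0)
Q=X[m]; a=(Q[:,:2]-c)@n; b=(Q[:,:2]-c)@d; k=(a>-.09)&(a<-.006)&(b>-.11)&(b<-.01)
for i in range(-90,0,6):
    kk=k&(a*1000>=i)&(a*1000<i+6)
    if kk.sum(): print(i,kk.sum(),(np.sort(b[kk])[[0,kk.sum()//4,kk.sum()//2,-1]]*1000).round(1))
```

```text
2250 0.11350899443915506
((0.3982999622821808, 0.29605427384376526), (0.033393003046512604, 0.23499850928783417), 6.9172682762146)
[[0.36757383 0.41068742]
 [0.39587614 0.17739941]
 [0.4290261  0.18142113]
 [0.4007238  0.41470915]]
[ 0.11872801 -0.99292684  0.40889192  0.2925111 ] -83.1813
[-0.11270862 -0.10926538  0.12052842  0.12228952] [-0.02691096 -0.01622013 -0.00444175 -0.00013646  0.0045253   0.00558391
  0.00677514]
mid [0.40824155 0.29795017] d [-0.11872801  0.99292684] n [0.99292684 0.11872801]
-60 38 [-79.7 -76.3 -46.  -41.7]
-54 50 [-76.3 -72.8 -51.2 -44.9]
-48 49 [-70.9 -67.4 -54.7 -49.6]
-42 40 [-70.7 -68.3 -66.7 -50.4]
-36 44 [-72.8 -70.3 -68.8 -47.8]
-30 52 [-73.  -71.2 -60.8 -47.6]
-24 102 [-73.5 -65.7 -59.4 -47.3]
-18 96 [-73.8 -66.  -60.1 -46.9]
-12 165 [-77.3 -67.9 -59.3 -43.6]
```

Request:
carry_out(deltas=[[-0.4,-0.2,-0.06,0.33,1],[-0.7,-0.3,-0.08,0.5,1],[-0.99,-0.41,-0.11,0.67,1],[-0.99,-0.41,-0.11,0.67,1]])

```text
clock: 3.58
position: [0.494, 0.1035, 0.2964]
ee_rot: [0.505, 0.863, -0.0, 0.0]
ft_force: [0.3, 0.3, -0.9]
grip_width: 0.998
grasp_force: 0.0
```

Request:
carry_out(deltas=[[-0.4,-0.02,-0.04,0.25,1],[-0.8,-0.04,-0.09,0.5,1],[-0.8,-0.04,-0.09,0.5,1],[-0.8,-0.04,-0.09,0.5,1]])

```text
clock: 4.08
position: [0.5468, 0.0011, 0.3092]
ee_rot: [0.61, 0.793, -0.0, -0.001]
ft_force: [0.6, 0.0, -0.4]
grip_width: 1.002
grasp_force: 0.0
```

Run:
```python
from h import *
p=camera("wrist"); pickle.dump(p,open("vise.pkl","wb")); save("vise.png",p["img"])
print([(round(b["conf"],2),np.round(b["position"],3)) for b in boxes_of("scrap_0",p)])
o=manip.get_obs();print(o["clock"],o["position"],o["ee_rot"])
```

```text
[(0.88, array([ 0.554, -0.07 ,  0.056])), (0.86, array([ 0.615, -0.074,  0.054])), (0.84, array([0.557, 0.001, 0.052])), (0.67, array([0.667, 0.216, 0.013])), (0.66, array([ 0.794, -0.029,  0.013])), (0.57, array([ 0.673, -0.195,  0.011]))]
4.175 [0.54660351 0.00140796 0.30942872] [ 6.09369563e-01  7.92886173e-01  3.29669629e-05 -5.02184717e-04]
```

View pics/vise.png

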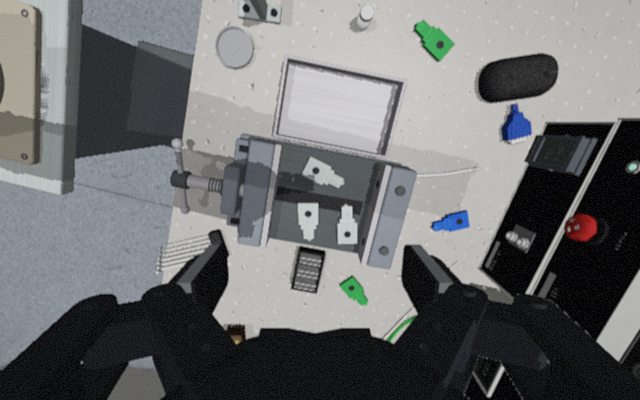

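The bed shows three white scraps at pixels (323,172), (308,220) and (347,225), with the tray beyond them at (340,105), the box at (308,270) and the dish at (235,47). The green and blue pieces are off the bed. I'll fit the jaws and scraps, then go to the brush.

Run:
```python
from h import *
p=pickle.load(open("vise.pkl","rb")); X=cloud(p); v,u=np.mgrid[:400,:640]
W=(p["depth"]>0)&(u>235)&(u<420)&(v>125)&(v<275)
top=W&(X[...,2]>.077)&(X[...,2]<.095)
n,lab=cv2.connectedComponents(cv2.morphologyEx(top.astype(np.uint8),cv2.MORPH_OPEN,np.ones((3,3))))
for i in range(1,n):
    q=X[lab==i]
    if len(q)>300: print(len(q),q[:,2].mean(),cv2.minAreaRect(q[:,:2].astype(np.float32)),cv2.boxPoints(cv2.minAreaRect(q[:,:2].astype(np.float32))).round(3).tolist())
bed=W&(X[...,2]>.046)&(X[...,2]<.066)&(p["img"].min(-1)>130)
n,lab=cv2.connectedComponents(cv2.morphologyEx(bed.astype(np.uint8),cv2.MORPH_OPEN,np.ones((3,3))))
for i in range(1,n):
    q=X[lab==i]
    if len(q)>80: print("scrap",len(q),cv2.boxPoints(cv2.minAreaRect(q[:,:2].astype(np.float32))).round(3).tolist())
b=W&(X[...,2]>.03)&(X[...,2]<.048)&(p["img"].max(-1)<110); q=X[b]; print("bed z",np.median(q[:,2]),np.percentile(q[:,1],[1,99]))
from plan import plan
plan([.5468,.0011,.3092],15,[(.489,-.361,.26,15)])
```

```text
3188 0.08258372071078347 ((0.4801701307296753, -0.05115363001823425), (0.04240225628018379, 0.1495167762041092), 3.963862419128418) [[0.45399999618530273, 0.02199999988079071], [0.46399998664855957, -0.12700000405311584], [0.5059999823570251, -0.12399999797344208], [0.4959999918937683, 0.02500000037252903]]
3228 0.08270431196159857 ((0.6645354628562927, -0.03806792199611664), (0.04559521749615669, 0.1497458815574646), 3.909950017929077) [[0.6370000243186951, 0.03500000014901161], [0.6470000147819519, -0.11400000005960464], [0.6919999718666077, -0.11100000143051147], [0.6819999814033508, 0.03799999877810478]]
scrap 608 [[0.531000018119812, -0.012000000104308128], [0.5899999737739563, -0.02500000037252903], [0.5960000157356262, 0.004999999888241291], [0.5370000004768372, 0.017000000923871994]]
scrap 584 [[0.5360000133514404, -0.054999999701976776], [0.5509999990463257, -0.11100000143051147], [0.5789999961853027, -0.10300000011920929], [0.5640000104904175, -0.04800000041723251]]
scrap 570 [[0.593999981880188, -0.041999999433755875], [0.6110000014305115, -0.10199999809265137], [0.6389999985694885, -0.09399999678134918], [0.621999979019165, -0.03400000184774399]]
bed z 0.043293742757946285 [-0.11718022  0.03203145]
end [ 0.521 -0.16   0.287] rows 3 [[-0.331, -0.148, 0.049, 0.0, 1], [-0.662, -0.296, 0.097, 0.0, 1], [-0.993, -0.444, 0.146, 0.0, 1]]
end [ 0.495 -0.321  0.265] rows 3 [[-0.331, -0.148, 0.049, -0.0, 1], [-0.662, -0.296, 0.097, -0.0, 1], [-0.993, -0.444, 0.146, -0.0, 1]]
end [ 0.489 -0.361  0.26 ] rows 1 [[-0.245, -0.11, 0.036, -0.0, 1]]
```

Request:
carry_out(deltas=[[-0.5,-0.22,0.07,0,1],[-0.99,-0.44,0.13,0,1],[-0.99,-0.44,0.13,0,1],[-0.99,-0.44,0.13,0,1]])

```text
clock: 4.68
position: [0.5197, -0.1632, 0.2901]
ee_rot: [0.612, 0.791, -0.0, -0.0]
ft_force: [0.4, 0.7, 0.4]
grip_width: 1.0
grasp_force: 0.0
```

Request:
carry_out(deltas=[[-0.3,-0.22,0.04,0,1],[-0.6,-0.44,0.08,0,1],[-0.6,-0.44,0.08,0,1],[-0.6,-0.44,0.08,0,1]])

```text
clock: 5.18
position: [0.4807, -0.263, 0.2782]
ee_rot: [0.61, 0.793, 0.0, -0.0]
ft_force: [0.4, -0.5, -0.2]
grip_width: 1.005
grasp_force: 0.0
```

Run:
```python
from h import *
p=camera("wrist"); pickle.dump(p,open("br.pkl","wb"))
o=manip.get_obs();print(o["clock"],o["position"],o["ee_rot"])
X=cloud(p); im=p["img"].astype(int); d=p["depth"]>0
R=d&(abs(X[...,0]-.487)<.06)&(abs(X[...,1]+.36)<.07)
for z0,z1 in((.04,.055),(.145,.168)):
    m=R&(X[...,2]>z0)&(X[...,2]<z1)
    q=X[m][:,:2].astype(np.float32); print(len(q),cv2.minAreaRect(q) if len(q)>4 else 0,X[m][:,2].mean() if len(q) else 0)
save("br.png",p["img"])
```

```text
5.225 [ 0.48093149 -0.26264028  0.27816007] [ 6.09448014e-01  7.92825882e-01  4.31845795e-04 -2.30295086e-04]
653 ((0.489157110452652, -0.35789719223976135), (0.03295885771512985, 0.06245088577270508), 14.75076675415039) 0.047368645894860915
386 ((0.48988625407218933, -0.3584301769733429), (0.019025050103664398, 0.032112687826156616), 13.770099639892578) 0.15270899669580817
```

View pics/br.png

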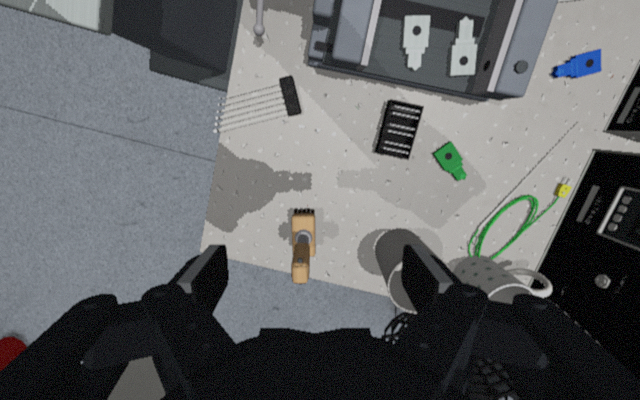

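Seen from the wrist, the wooden brush is at pixel (303,245), the wire brush at (270,100), and the beaker at (395,265) is clear of the open fingers. The brush measures (0.489, -0.360) with a yaw of 14.8°, which matches the tool's heading.

Request:
carry_out(deltas=[[-0.32,-0.06,0,0,1],[-0.64,-0.115,0,0,1],[-0.64,-0.115,0.1,0,1],[-0.64,-0.115,0.4,0,1],[-0.64,-0.115,0.7,0,1],[-0.64,-0.115,0.96,0,1],[-0.64,-0.115,0.96,0,1],[-0.64,-0.115,0.96,0,-0.2],[-0.64,-0.115,0.96,0,-0.8],[-0.64,-0.115,0.96,0,-1],[-0.64,-0.115,0.96,0,-1],[-0.64,-0.115,0.96,0,-1],[-0.64,-0.115,0.96,0,-1]], force=80)

```text
clock: 6.85
position: [0.4876, -0.3625, 0.1346]
ee_rot: [0.611, 0.792, 0.0, 0.0]
ft_force: [0.4, 0.4, 2.6]
grip_width: 0.152
grasp_force: 78.5
```

Run:
```python
from plan import plan
plan([.4876,-.3625,.1346],14.8,[(.4876,-.3625,.245,14.8),(.6101,-.129,.245,93.9)],g=-1)
```

```text
end [ 0.488 -0.362  0.245] rows 3 [[0.0, 0.0, -0.245, -0.0, -1], [0.0, 0.0, -0.491, -0.0, -1], [0.0, 0.0, -0.736, -0.0, -1]]
end [ 0.534 -0.274  0.245] rows 3 [[0.163, 0.15, -0.0, -0.332, -1], [0.327, 0.299, -0.0, -0.665, -1], [0.49, 0.449, -0.0, -0.997, -1]]
end [ 0.58  -0.186  0.245] rows 3 [[0.067, 0.211, -0.0, -0.332, -1], [0.134, 0.422, -0.0, -0.665, -1], [0.201, 0.633, -0.0, -0.997, -1]]
end [ 0.61  -0.129  0.245] rows 2 [[-0.046, 0.21, -0.0, -0.322, -1], [-0.091, 0.419, -0.0, -0.643, -1]]
```

Request:
carry_out(deltas=[[0,0,-0.25,0,-1],[0,0,-0.5,0,-1],[0,0,-0.74,0,-1],[0,0,-0.74,0,-1],[0,0,-0.74,0,-1]])

```text
clock: 7.48
position: [0.4868, -0.3619, 0.2439]
ee_rot: [0.611, 0.792, -0.0, -0.001]
ft_force: [-0.7, 0.0, -3.0]
grip_width: 0.149
grasp_force: 78.4
```

Request:
carry_out(deltas=[[0.16,0.15,0,-0.33,-1],[0.33,0.3,0,-0.66,-1],[0.49,0.45,0,-0.997,-1],[0.49,0.45,0,-0.997,-1],[0.49,0.45,0,-0.997,-1]])

```text
clock: 8.1
position: [0.5332, -0.2745, 0.244]
ee_rot: [0.387, 0.922, -0.0, -0.001]
ft_force: [-0.7, -0.1, -2.3]
grip_width: 0.149
grasp_force: 78.6
```

Request:
carry_out(deltas=[[0.07,0.21,0,-0.33,-1],[0.13,0.42,0,-0.66,-1],[0.2,0.63,0,-0.997,-1],[0.2,0.63,0,-0.997,-1],[0.2,0.63,0,-0.997,-1]])

```text
clock: 8.72
position: [0.5794, -0.1881, 0.2448]
ee_rot: [0.137, 0.991, -0.0, -0.0]
ft_force: [-0.3, -0.8, -2.4]
grip_width: 0.151
grasp_force: 78.6
```

Request:
carry_out(deltas=[[-0.05,0.21,0,-0.32,-1],[-0.09,0.42,0,-0.645,-1],[-0.09,0.42,0,-0.645,-1],[-0.09,0.42,0,-0.645,-1],[-0.09,0.42,0,-0.645,-1]])

```text
clock: 9.35
position: [0.6095, -0.1313, 0.2454]
ee_rot: [-0.032, 1.0, -0.0, -0.0]
ft_force: [-1.3, 0.3, -1.6]
grip_width: 0.151
grasp_force: 78.6
```

Run:
```python
from h import *
p=camera("side"); o=manip.get_obs();print(o["clock"],o["position"],o["ee_rot"],o["joint_pos"].round(2))
c=proj(p,o["position"]).astype(int); print(c)
x,y=max(c[0]-110,0),max(c[1]-70,0)
save("held.png",cv2.resize(p["img"][y:y+180,x:x+220],None,fx=3,fy=3,interpolation=cv2.INTER_CUBIC))
X=cloud(p);m=(p["depth"]>0)&(abs(X[...,0]-.61)<.07)&(abs(X[...,1]+.129)<.06)
for z0,z1 in((.13,.163),(.17,.19),(.205,.23)):
    q=X[m&(X[...,2]>z0)&(X[...,2]<z1)]
    print(z0,len(q),cv2.minAreaRect(q[:,:2].astype(np.float32)))
```

```text
9.4 [ 0.60960727 -0.13090905  0.24540281] [-3.19307949e-02  9.99490066e-01 -1.79948424e-04  1.16100712e-05] [-0.2   0.33  0.43  1.44 -0.14  1.41  1.87]
[344 177]
0.13 338 ((0.6058458089828491, -0.1346205174922943), (0.06707118451595306, 0.03565942123532295), 3.538067102432251)
0.17 41 ((0.6050305962562561, -0.13729697465896606), (0.011181610636413097, 0.015736209228634834), 58.44370651245117)
0.205 87 ((0.603263795375824, -0.14005146920681), (0.01597943715751171, 0.026933610439300537), 60.20042419433594)
```

View pics/held.png

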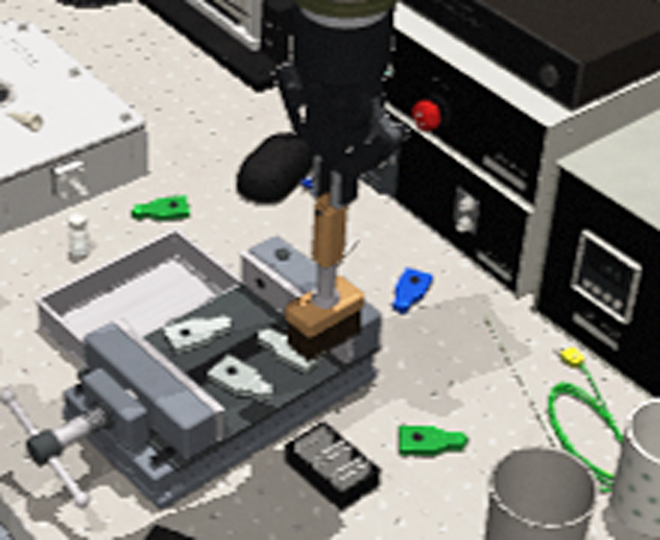

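The brush is held upright over the bed's open end at pixel (325,310), with its head across the gap and all three scraps ahead of it. Starting the first stroke, along the fixed-jaw side.

Request:
carry_out(deltas=[[0,0,0.15,0,-1],[0,0,0.3,0,-1],[0,0,0.45,0,-1],[0,0,0.46,0,-1],[0,0,0.46,0,-1],[0,0.1,0.46,0,-1],[0,0.22,0.46,0,-1],[0,0.34,0.46,0,-1],[0,0.46,0.46,0,-1],[0,0.58,0.46,0,-1],[0,0.7,0.46,0,-1],[0,0.82,0.46,0,-1],[0,0.94,0.46,0,-1],[0,1,0.46,0,-1]])

```text
clock: 11.15
position: [0.5998, 0.0223, 0.1765]
ee_rot: [-0.035, 0.999, -0.0, 0.0]
ft_force: [0.1, -5.2, 5.3]
grip_width: 0.152
grasp_force: 86.7
```

Request:
carry_out(deltas=[[0,0.1,0,0,-1],[0,0.2,0,0,-1],[0,0.24,0,0,-1],[0,0.24,0,0,-1],[0,0.24,-0.2,0,-1],[0,0.24,-0.5,0,-1],[0,0.24,-0.5,0,-1]])

```text
clock: 12.02
position: [0.5988, 0.0567, 0.2542]
ee_rot: [-0.033, 0.999, 0.001, 0.002]
ft_force: [0.8, -0.7, -2.4]
grip_width: 0.15
grasp_force: 80.6
```

Run:
```python
from h import *
p=camera("side"); o=manip.get_obs();print(o["clock"],o["position"],o["ee_rot"])
save("s1.png",cv2.resize(p["img"][130:330,190:430],None,fx=3,fy=3,interpolation=cv2.INTER_CUBIC))
for b in boxes_of("scrap_0",p):
    r=np.array(b["position"])-[.5772,-.044,0]; c,s=np.cos(np.radians(3.94)),np.sin(np.radians(3.94))
    print(round(b["conf"],2),np.round(b["position"],3),"vise",(r[0]*c+r[1]*s).round(3),(-r[0]*s+r[1]*c).round(3))
```

```text
12.075 [0.59790149 0.05662809 0.2518144 ] [-3.35671465e-02  9.99436022e-01  6.97993921e-04  6.30763253e-04]
0.71 [0.55  0.022 0.05 ] vise -0.022 0.068
0.71 [ 0.668 -0.209  0.01 ] vise 0.08 -0.17
0.67 [0.611 0.098 0.004] vise 0.043 0.139
0.66 [ 0.553 -0.071  0.051] vise -0.026 -0.025
0.62 [0.647 0.222 0.011] vise 0.088 0.261
```

View pics/s1.png

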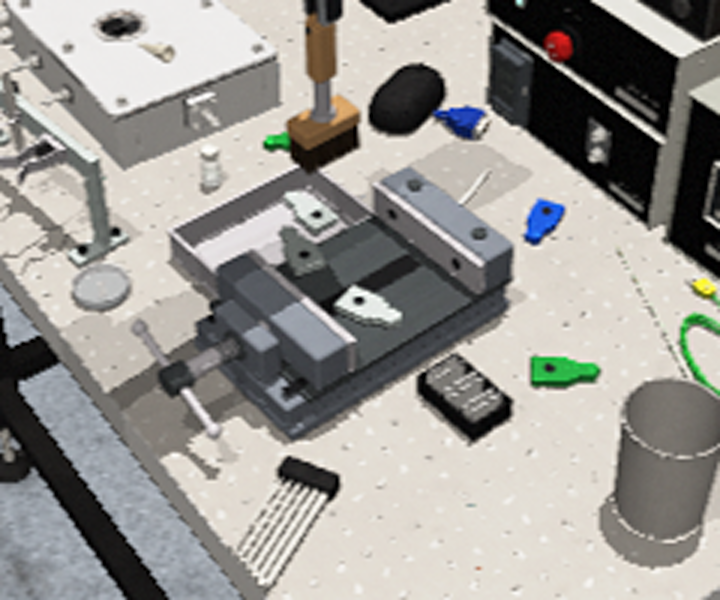

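One scrap is in the tray at crop pixel (312,210). One overhangs the bed's end at (300,250) and one is still on the bed at (365,305). The next lane is on the moving-jaw side.

Request:
carry_out(deltas=[[0.19,-0.4,0,0,-1],[0.37,-0.8,0,0,-1],[0.37,-1,0,0,-1],[0.37,-1,0,0,-1]])

```text
clock: 12.62
position: [0.5508, -0.1007, 0.2497]
ee_rot: [-0.031, 1.0, -0.0, -0.001]
ft_force: [-0.4, 0.5, -2.8]
grip_width: 0.148
grasp_force: 80.2
```

Request:
carry_out(deltas=[[0,-0.25,0,0,-1],[0,-0.25,0.2,0,-1],[0,-0.25,0.35,0,-1],[0,-0.25,0.49,0,-1],[0,-0.25,0.5,0,-1],[0,-0.25,0.5,0,-1],[0,-0.13,0.5,0,-1],[0,0,0.5,0,-1],[0,0.13,0.5,0,-1],[0,0.26,0.5,0,-1],[0,0.39,0.5,0,-1],[0,0.52,0.5,0,-1],[0,0.65,0.5,0,-1],[0,0.78,0.5,0,-1],[0,0.9,0.5,0,-1],[0,0.98,0.5,0,-1],[0,0.98,0.5,0,-1],[0,0.98,0.3,0,-1],[0,0.98,0,0,-1],[0,0.98,0,0,-1]])

```text
clock: 15.12
position: [0.5436, 0.0497, 0.2539]
ee_rot: [-0.033, 0.999, 0.001, 0.002]
ft_force: [1.2, 0.1, -3.6]
grip_width: 0.151
grasp_force: 81.1
```

Run:
```python
from h import *
p=camera("side"); o=manip.get_obs();print(o["clock"],o["position"],o["ee_rot"])
save("s2.png",cv2.resize(p["img"][130:330,190:430],None,fx=3,fy=3,interpolation=cv2.INTER_CUBIC))
for b in boxes_of("scrap_0",p):
    r=np.array(b["position"])-[.5772,-.044,0]; c,s=np.cos(np.radians(3.94)),np.sin(np.radians(3.94))
    print(round(b["conf"],2),np.round(b["position"],3),"vise",(r[0]*c+r[1]*s).round(3),(-r[0]*s+r[1]*c).round(3))
```

```text
15.175 [0.54272599 0.04962598 0.25173534] [-3.34158251e-02  9.99441192e-01  5.89136072e-04  5.82958905e-04]
0.5 [ 0.67  -0.208  0.011] vise 0.081 -0.17
0.41 [0.541 0.076 0.017] vise -0.028 0.122
```

View pics/s2.png

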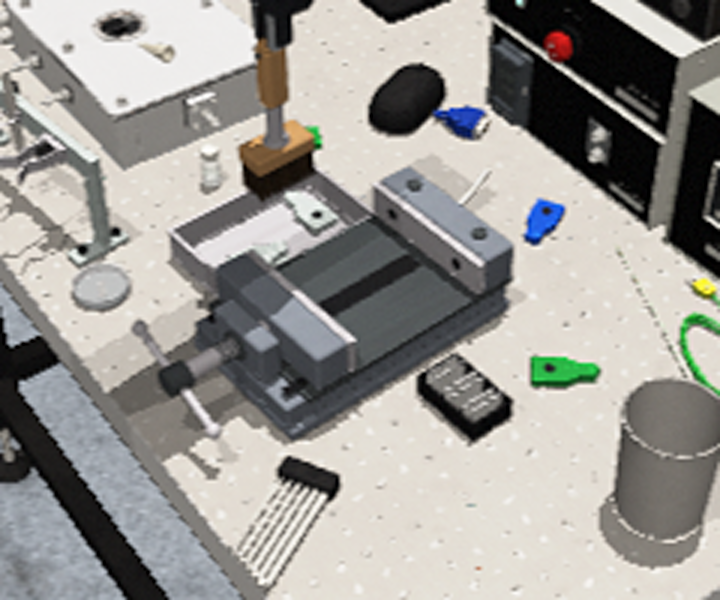

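The bed is empty. One scrap shows in the tray at crop pixel (312,210) and one at (270,250), with the third hidden behind the wall. I'll check the tray from the wrist and plan the route to the rail.

Run:
```python
from h import *
from plan import plan
p=camera("scene"); 
for b in boxes_of("scrap_0",p): print(round(b["conf"],2),np.round(b["position"],3),proj(p,b["position"]).round())
plan([.543,.05,.252],93.8,[(.50,.11,.28,64),(.42,.20,.29,35),(.335,.226,.29,6.8)],g=-1)
```

```text
0.73 [0.608 0.107 0.013] [281. 251.]
0.7 [ 0.796 -0.033  0.011] [255. 193.]
0.62 [ 0.661 -0.196  0.008] [320. 177.]
0.5 [0.666 0.22  0.009] [237. 273.]
end [0.5  0.11 0.28] rows 3 [[0.087, 0.139, -0.062, 0.331, -1], [0.173, 0.279, -0.125, 0.662, -1], [0.26, 0.418, -0.187, 0.993, -1]]
end [0.42 0.2  0.29] rows 3 [[0.247, 0.102, -0.022, 0.322, -1], [0.495, 0.203, -0.045, 0.645, -1], [0.742, 0.305, -0.067, 0.967, -1]]
end [0.335 0.226 0.29 ] rows 3 [[0.156, -0.122, -0.0, 0.313, -1], [0.311, -0.243, -0.0, 0.627, -1], [0.467, -0.365, -0.0, 0.94, -1]]
```

Request:
carry_out(deltas=[[0.09,0.14,-0.06,0.33,-1],[0.17,0.28,-0.12,0.66,-1],[0.26,0.42,-0.19,0.99,-1],[0.26,0.42,-0.19,0.99,-1],[0.26,0.42,-0.19,0.99,-1]])

```text
clock: 15.95
position: [0.4991, 0.1091, 0.2788]
ee_rot: [0.223, 0.975, -0.0, -0.001]
ft_force: [0.4, -0.3, -3.1]
grip_width: 0.149
grasp_force: 80.6
```

Request:
carry_out(deltas=[[0.25,0.1,-0.02,0.32,-1],[0.5,0.2,-0.05,0.64,-1],[0.74,0.3,-0.07,0.97,-1],[0.74,0.3,-0.07,0.97,-1],[0.74,0.3,-0.07,0.97,-1]])

```text
clock: 16.58
position: [0.4196, 0.1975, 0.2897]
ee_rot: [0.461, 0.887, -0.0, -0.0]
ft_force: [0.5, -0.8, -3.0]
grip_width: 0.149
grasp_force: 80.5
```

Request:
carry_out(deltas=[[0.16,-0.12,0,0.31,-1],[0.31,-0.24,0,0.63,-1],[0.47,-0.365,0,0.94,-1],[0.47,-0.365,0,0.94,-1],[0.47,-0.365,0,0.94,-1]])

```text
clock: 17.2
position: [0.3348, 0.224, 0.2901]
ee_rot: [0.663, 0.748, -0.0, 0.0]
ft_force: [0.4, 0.3, -3.0]
grip_width: 0.149
grasp_force: 80.7
```

Run:
```python
from h import *
o=manip.get_obs();print(o["clock"],o["position"],o["ee_rot"],o["joint_pos"].round(2))
P={n:camera(n) for n in("scene","side","wrist")}; pickle.dump(P,open("p3.pkl","wb"))
for n in P:
    for b in boxes_of("scrap_0",P[n]): print(n,round(b["conf"],2),np.round(b["position"],3))
T=o["position"]
for n in P:
    X=cloud(P[n]);m=(P[n]["depth"]>0)&(np.hypot(X[...,0]-T[0],X[...,1]-T[1])<.05)
    for z0,z1 in((.165,.21),(.212,.235),(.25,.27)):
        q=X[m&(X[...,2]>z0)&(X[...,2]<z1)]
        if len(q)>8: print(n,z0,len(q),cv2.minAreaRect(q[:,:2].astype(np.float32)),q.mean(0).round(3))
a=cv2.resize(P["side"]["img"][110:260,170:330],(640,600)); 
t=P["scene"]["img"][190:340,200:360]; save("r1.png",np.hstack([cv2.resize(a,(400,375)),cv2.resize(t,(400,375))]))
```

```text
17.2 [0.33475768 0.22400896 0.29013503] [ 6.63338286e-01  7.48319661e-01 -4.75704116e-05  3.23748500e-05] [-0.75 -0.2   0.04  1.87  0.01  1.47 -0.59]
scene 0.72 [0.667 0.22  0.01 ]
scene 0.66 [ 0.792 -0.03   0.014]
scene 0.6 [0.606 0.11  0.013]
scene 0.52 [0.499 0.084 0.009]
scene 0.48 [0.522 0.073 0.021]
side 0.67 [0.663 0.215 0.012]
side 0.6 [ 0.673 -0.207  0.007]
side 0.5 [0.404 0.224 0.104]
side 0.48 [0.607 0.102 0.01 ]
side 0.46 [0.542 0.074 0.017]
side 0.27 [ 0.575 -0.184  0.018]
wrist 0.74 [ 0.797 -0.027  0.007]
wrist 0.71 [0.668 0.219 0.01 ]
wrist 0.68 [0.5   0.083 0.01 ]
wrist 0.66 [0.392 0.14  0.013]
wrist 0.59 [0.611 0.106 0.012]
wrist 0.58 [0.524 0.077 0.021]
wrist 0.49 [0.397 0.315 0.115]
scene 0.165 498 ((0.3357168734073639, 0.22843271493911743), (0.03412625938653946, 0.06410662084817886), 7.3306050300598145) [0.332 0.241 0.198]
scene 0.212 46 ((0.3330879509449005, 0.2325448989868164), (0.01550527848303318, 0.007303854916244745), 27.35413360595703) [0.333 0.233 0.224]
scene 0.25 68 ((0.3311564028263092, 0.23320934176445007), (0.024658385664224625, 0.013531002216041088),
[... 198 characters left out ...]
0.3358328938484192, 0.21924273669719696), (0.010063114576041698, 0.01532244123518467), 77.20649719238281) [0.336 0.219 0.224]
side 0.25 60 ((0.33308517932891846, 0.2167501002550125), (0.013596526347100735, 0.026194186881184578), 55.534568786621094) [0.334 0.216 0.26 ]
wrist 0.165 1619 ((0.33683714270591736, 0.22866076231002808), (0.03383956849575043, 0.06169883906841278), 7.256580352783203) [0.336 0.241 0.202]
wrist 0.212 90 ((0.3365713357925415, 0.2333407700061798), (0.014294607564806938, 0.0047693257220089436), 1.63978910446167) [0.336 0.234 0.222]
wrist 0.25 219 ((0.33487406373023987, 0.2371525764465332), (0.02011154778301716, 0.0054995473474264145), 6.565409183502197) [0.335 0.239 0.261]
```

View pics/r1.png

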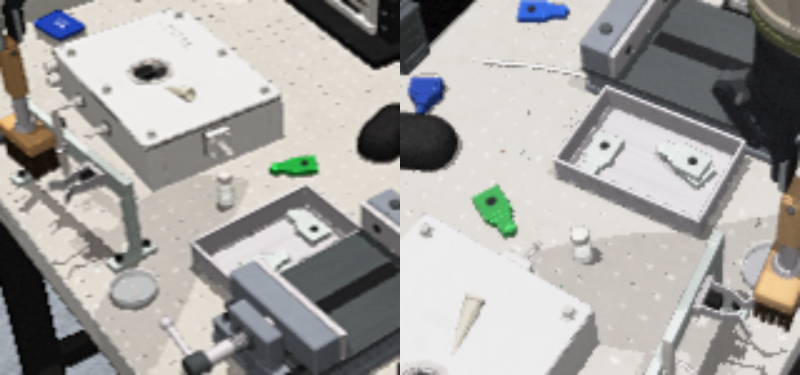

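All three scraps lie in the tray, at right-half pixels (600,150), (680,155) and (700,170). The brush hangs upright in front of the wide clip. Lowering it in front of the prongs.

Request:
carry_out(deltas=[[0.013,-0.027,0,0,-1],[0.013,-0.027,0.2,0,-1],[0.013,-0.027,0.4,0,-1],[0.013,-0.027,0.6,0,-1],[0.013,-0.027,0.8,0,-1],[0.013,-0.027,0.89,0,-1],[0.013,-0.027,0.89,0,-1],[0.013,-0.027,0.89,0,-1]], force=110)

```text
clock: 18.5
position: [0.33, 0.2269, 0.1579]
ee_rot: [0.664, 0.748, 0.001, 0.0]
ft_force: [0.3, 0.6, -2.9]
grip_width: 0.13
grasp_force: 108.2
```

Run:
```python
from h import *
o=manip.get_obs();T=o["position"];print(o["clock"],T,o["ee_rot"],o["joint_pos"].round(2))
S=np.array([.3805,.2342]);n=np.array([.9929,.1187]);d=np.array([-.1187,.9929])
print("TCP rail",(T[:2]-S)@n,(T[:2]-S)@d)
for k in("scene","wrist","side"):
    p=camera(k);X=cloud(p);a=(X[...,:2]-S)@n;b=(X[...,:2]-S)@d;z=X[...,2]
    m=(p["depth"]>0)&(abs(a+.048)<.03)&(abs(b)<.05)
    for z0,z1 in((.05,.075),(.11,.135)):
        q=m&(z>z0)&(z<z1)
        if q.sum()>8: print(k,z0,q.sum(),"a",np.percentile(a[q],[2,98]).round(4),"b",np.percentile(b[q],[2,98]).round(4),"z",np.percentile(z[q],[1,99]).round(3))
    m=(p["depth"]>0)&(a>-.03)&(a<-.012)&(abs(b)<.03)&(z>.09)&(z<.112)
    if m.sum()>5: print(k,"prongs b",np.sort(b[m])[[0,-1]].round(4),"left mean",b[m&(b>0)].mean(),"right",b[m&(b<0)].mean())
```

```text
18.5 [0.33001284 0.22691657 0.15794754] [6.63591153e-01 7.48094934e-01 8.63135405e-04 7.59020070e-05] [-0.75 -0.13  0.03  2.09  0.    1.18 -0.6 ]
TCP rail -0.05099324554901099 -0.0012388962613961696
scene 0.05 324 a [-0.066  -0.0331] b [-0.0258  0.0344] z [0.053 0.075]
scene 0.11 41 a [-0.0601 -0.043 ] b [-0.001   0.0149] z [0.116 0.135]
scene prongs b [-0.0173  0.0192] left mean 0.013659556628210107 right -0.012402210114450096
wrist 0.05 1495 a [-0.0646 -0.0316] b [-0.0188  0.0338] z [0.058 0.075]
wrist 0.11 188 a [-0.0586 -0.0397] b [0.0095 0.0142] z [0.116 0.135]
wrist prongs b [-0.0198  0.0182] left mean 0.013724393534971258 right -0.013389414397898121
side 0.05 202 a [-0.0658 -0.0333] b [-0.0352  0.0279] z [0.051 0.074]
side 0.11 56 a [-0.0594 -0.0415] b [-0.0152  0.0058] z [0.111 0.135]
side prongs b [-0.0237  0.0134] left mean 0.008726218556137831 right -0.01744143534507283
```

The neck lines up with the clip to within 1–2 mm, and the shoulder is just above prong height. Pushing in now.

Request:
carry_out(deltas=[[0,0.08,0,0,-1],[0,0.16,0,0,-1],[0,0.2,0,0,-1],[0,0.24,0,0,-1],[0,0.28,0,0,-1],[0,0.31,0,0,-1],[0,0.34,0,0,-1],[0,0.34,0,0,-1],[0,0.34,0,0,-1]])

```text
clock: 19.77
position: [0.3804, 0.2325, 0.1569]
ee_rot: [0.664, 0.748, 0.0, 0.0]
ft_force: [-1.0, -0.5, -3.4]
grip_width: 0.132
grasp_force: 109.8
```

```bash
cat > chk.py <<'E'
from h import *
o=manip.get_obs();T=o["position"];print(o["clock"],T,o["ft_force"].round(1))
S=np.array([.3805,.2342]);n=np.array([.9929,.1187]);d=np.array([-.1187,.9929])
print("TCP rail",((T[:2]-S)@n).round(4),((T[:2]-S)@d).round(4))
for k in("scene","wrist","side"):
    p=camera(k);X=cloud(p);a=(X[...,:2]-S)@n;b=(X[...,:2]-S)@d;z=X[...,2];im=p["img"].astype(int)
    wood=(im[...,0]-im[...,2]>35)&(p["depth"]>0)&(abs(a)<.06)&(abs(b)<.06)
    for z0,z1 in((.03,.08),(.105,.19)):
        q=wood&(z>z0)&(z<z1)
        if q.sum()>8: print(k,z0,q.sum(),"a",np.percentile(a[q],[2,98]).round(4),"b",np.percentile(b[q],[2,98]).round(4),"z",np.percentile(z[q],[1,99]).round(3))
E
python3 chk.py
```

```text
19.775 [0.38036171 0.23252407 0.15692414] [-1.  -0.5 -3.4]
TCP rail -0.0003 -0.0016
scene 0.03 225 a [-0.0158  0.0155] b [-0.0191  0.0323] z [0.056 0.072]
scene 0.105 169 a [-0.0102  0.0069] b [-0.0047  0.0141] z [0.116 0.179]
wrist 0.03 1061 a [-0.0135  0.0178] b [-0.0062  0.0316] z [0.058 0.07 ]
wrist 0.105 1593 a [-0.0075  0.0099] b [-0.0062  0.0133] z [0.118 0.178]
side 0.03 152 a [-0.0154  0.0154] b [-0.0375  0.0241] z [0.049 0.072]
side 0.105 146 a [-0.0104  0.0065] b [-0.0168  0.0063] z [0.113 0.181]
```

Request:
carry_out(deltas=[[0,0.02,0.01,0,-1],[0,0.02,0.02,0,-1],[0,0.02,0.02,0,-1]])

```text
clock: 20.3
position: [0.3827, 0.2328, 0.1535]
ee_rot: [0.664, 0.748, -0.0, -0.0]
ft_force: [-2.6, -1.4, -2.5]
grip_width: 0.13
grasp_force: 110.0
```

Request:
carry_out(deltas=[[0,-0.01,0,0,-0.7],[0,-0.01,0,0,-0.4],[0,-0.01,0,0,0],[0,-0.01,0,0,0.1],[0,-0.01,0,0,0.1],[0,-0.01,-0.2,0,0.1],[0,-0.01,-0.5,0,0.1],[0,-0.01,-0.8,0,0.1],[0,-0.01,-1,0,0.1],[0,-0.01,-1,0,0.1]], force=40)

```text
clock: 21.55
position: [0.3825, 0.2333, 0.3061]
ee_rot: [0.664, 0.748, 0.002, 0.0]
ft_force: [0.6, 0.4, -0.4]
grip_width: 0.548
grasp_force: 0.0
```

```bash
python3 chk.py
python3 - <<'E'
from h import *
p=camera("scene")
for q in("scrap_0","vial","dish","coupon_box","beaker","scrap_tray"): print(q,[(round(b["conf"],2),np.round(b["position"],3).tolist()) for b in boxes_of(q,p)])
E
```

```text
21.55 [0.38251187 0.23326771 0.30611008] [ 0.6  0.4 -0.4]
TCP rail 0.0019 -0.0012
scene 0.03 232 a [-0.0163  0.0154] b [-0.0224  0.0327] z [0.052 0.068]
scene 0.105 217 a [-0.0096  0.008 ] b [-0.0079  0.0131] z [0.113 0.175]
wrist 0.03 451 a [-0.0145  0.0171] b [-0.0258  0.0313] z [0.052 0.066]
wrist 0.105 443 a [-0.0074  0.0115] b [-0.0086  0.0119] z [0.122 0.174]
side 0.03 158 a [-0.0158  0.0156] b [-0.0371  0.0245] z [0.045 0.066]
side 0.105 167 a [-0.0091  0.0073] b [-0.018   0.0057] z [0.11  0.173]
scrap_0 [(0.69, [0.667, 0.22, 0.01]), (0.54, [0.502, 0.08, 0.01]), (0.48, [0.607, 0.105, 0.013]), (0.47, [0.52, 0.073, 0.019]), (0.44, [0.794, -0.034, 0.011])]
vial [(0.55, [0.556, 0.223, 0.029])]
dish [(0.78, [0.386, 0.135, 0.014])]
coupon_box []
beaker []
scrap_tray [(0.67, [0.565, 0.097, 0.002]), (0.65, [0.5, 0.083, 0.01])]
```

```bash
python3 -c "
from workcell import ticket; print(ticket.hand_in())"
```

```text
the job is handed in; nothing more can be done
None
```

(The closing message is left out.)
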